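# Push the jammed filter plug out of the column

## Robot

A 7-joint arm with a two-finger parallel gripper is mounted at the origin on the work surface. World frame = base frame: x ahead of the robot, y to its left, z up, the work surface at z = 0. Lengths are in mm, angles in rad, forces in N, time in s.
With the tool pointing down it reaches from about 400 to 900 mm from the base axis. Payload 5.6 kg.
Tool frame: the origin (TCP) lies midway between the tips of the shut fingers; the grasp point (between the pads) lies 19 mm behind it; x points along the fingers, y is the direction in which the jaws open and shut, and the axes are right-handed (so a half turn about x gives the same grasp; the last joint's range is limited). The gripper opens to 92 mm and grips with 3 to 60 N. Pads are 20 mm wide; open, the fingers measure 128 mm over their backs; the gripper's body (75 mm by 189 mm) begins 69 mm behind the grasp point.
Start: joints at [1.201, 0.468, -0.012, 1.603, 0.006, 1.071, -0.056], TCP at [208.618, -615.62, 214.592] pointing down, gripper open.
Joint ranges: [-2.53, 2.53], [-0.31, 2.02], [-1.57, 1.55], [0.28, 2.44], [-1.29, 4.43], [0.15, 1.84], [-2.92, 2.92]. Speed limits (rad/s): [2.57, 2.57, 3.14, 3.14, 3.14, 3.14, 3.14].

## Interface

Orientations are given as a rotation vector (axis times angle).
In Python, from cell import robot, grip, kin, viewer gives the robot as it stands. Calls block until the motion is done:
- robot.movep(position, orientation): joint-space move of the TCP to a pose.
- robot.servo_line(position, feed=150, rotation=None): straight line of the TCP; rotation=None keeps the orientation; feed is the mean speed in mm/s.
- robot.goto_joints(angles): joint-space move.
- grip(opening, newtons=None): opening from 0.0 (shut) to 1.0 (fully open); newtons is the grip in N (None keeps the last); returns when the fingers have stopped.
- robot.hold(seconds).
- kin.ik(position, orientation): joint angles nearest the present ones, or None.
- robot.observe(): the state.
- viewer.read_camera(name): name is "scene" or "top"; returns the picture (400x640x3 uint8, red, green, blue); there is no depth.
- viewer.camera_info(name): a dict with "camera_matrix" (3x3 intrinsics, pixels), "R" (3x3) and "t" (3): a world point X has camera coordinates R X + t. Camera axes: x right, y down, z forward; pixel columns grow to the right and rows downward; lengths in mm; the calibration is good to about 2 mm. A picture is of the moment at which its call begins. camera_info takes no time and is no camera call.
A pose or a line that the arm cannot do raises robot.IKError and nothing moves.
- robot.job_done(): hands the job in, once; it reports no verdict.
Trained networks look in the newest picture that a camera, given by its name, has taken for a name from the list of things; names that differ only in an ending like _2 or _b are one class to them, and where a whole thing is asked for, a point or a joint stands for the part that bears it (a point fixed in the world has none). Each returns a list of dicts, best first, with "confidence" (0 to 1); they miss things now and then, are a little off and sometimes report something else, mostly with a low value. They report only what shows in the picture. A call takes as long as a camera call. They do not tell look-alikes from the thing itself.
- viewer.silhouettes(name, camera): "mask" (400x640 bool, what is visible of it).
- viewer.pinpoint(name, camera): "at" ([x, y, z] in mm, in the coordinates of the camera as it stood for that picture, good to about 4 mm: a listed point, or the origin of a listed thing).
The state is a dict: "t": time; "joints": joint angles; "joint_velocities": joint speeds; "joint_torque": joint torques, N m; "tcp_pos": TCP position; "tcp_rot": TCP orientation; "contact_force": force on the tool from outside, world axes, zero at the start; "wrist_torque": the same for the moment, N m; "grip_width": opening from 0.0 (shut) to 1.0 (fully open).
Only numpy, scipy, OpenCV 4.12 (cv2) and the standard library are available. Lean on these libraries where they do the work, as an engineer would, in place of code of your own. Each camera call takes 0.05 s, during which the arm holds its last target.

## Task

A spent filter plug is jammed in the bore of the upright metal column on the stand. Take the long rod out of the rod block (not one of the short ones), push it down through the column from the top so that the plug drops out of the bottom into the tray, and leave the rod standing in the column, pushed fully home with its flange down on the column's mouth.

Things in the scene. Friction and masses are not known exactly. Their poses are not given: they have to be found in the camera images.
- rod_knob (a point): Centre of the long rod's black knob (40 dia, 48 tall). Steel flange (62 dia) under it, underside 30 below this point; then shaft 20 dia, 90 long, chamfered tip 120 below this point. z up the rod. 250 g. Stands 35 deep in a grey block (40 tall, three holes 85 apart); lift it straight up. The two short rods beside it look alike but stand 48 lower: too short. All in mm.
- column_mouth (a point): Centre of the rim of the fixed upright metal column (tube, 62 wide rim), 140 mm above the bench; z up the bore. Mouth 54 wide inside, narrowing over 15 to a 36 bore with two flat sprung grips, at least 28 apart. Open bottom end 75 below the rim. With the flange on the rim, the rod's tip is 15 out of the bottom. Two posts beside it end 20 below the rim.
- plug_center (a point): Centre of the jammed plug: loose bronze-coloured metal cylinder, 32 mm diameter, 22 tall, about 100 g, upright in the bore, seen from above, its top 22 to 34 mm below the rim. Sprung grips in the bore hold it by friction: a steady push of about 5 to 15 N slides it down; past the bottom end it falls free.
- tray_floor (a point): Centre of the floor of the square tray fixed under the column, 135 mm straight below the column's rim. The tray is 140 mm square inside with walls 15 mm high above its floor; x and y lie along its sides. The column's posts stand in it at y = +63 and -63 mm.
Mind the look-alikes: they are no part of the job. Leave any purple or turquoise look-alike of the part that bears column_mouth alone.

How it is judged (in metres and radians):
On the way, in this order (a step that is already met when the one before it is completed fails the run):
1. the long rod's tip is at least 15 mm down inside the column while the plug is still jammed in it (z of rod_knob in the frame of column_mouth below 0.105 m and horizontal distance between rod_knob and column_mouth below 0.03 m and angle between rod_knob's own z axis and vertical below 0.25 rad and z of plug_center in the frame of column_mouth above -0.065 m), for 0.1 s.
2. the plug is out of the bottom end with the rod pushed through above it (z of plug_center in the frame of column_mouth below -0.09 m and z of rod_knob in the frame of column_mouth below 0.065 m and horizontal distance between rod_knob and column_mouth below 0.02 m), for 0.1 s.
At the end, for the whole second after the job is handed in: The plug lies in the tray under the column, and the long rod stands in the column, within about 11 degrees of upright, with its flange on the mouth to within 10 mm (z of plug_center in the frame of tray_floor below 0.035 m and x of plug_center in the frame of tray_floor between -0.07 and 0.07 m and y of plug_center in the frame of tray_floor between -0.07 and 0.07 m and z of rod_knob in the frame of column_mouth below 0.04 m and horizontal distance between rod_knob and column_mouth below 0.02 m and angle between rod_knob's own z axis and vertical below 0.2 rad); the robot touches nothing.
It also fails if it takes over 38 s, if anything falls off the work surface, if the arm or the gripper's body presses on something with over 40 N, if the wrist force passes 120 N, or if a joint passes its speed limit or range.

## Working session

There is one attempt and no reset: what is moved stays moved. The work goes in short steps, each a Python script; the robot and the scene stay as the last script left them, time stands still between calls to the robot, and variables do not carry over. Pictures are saved under pics/ and viewed, and the job is handed in when it is done.

```bash
mkdir -p pics; ls
python3 - <<'E'
from cell import robot, grip, kin, viewer
import cv2, numpy as np
for c in ("scene","top"):
    im=viewer.read_camera(c); cv2.imwrite(f"pics/{c}0.png",im[:,:,::-1])
    I=viewer.camera_info(c); R=np.array(I["R"]);t=np.array(I["t"])
    print(c,np.array(I["camera_matrix"]).tolist(),"pos",(-R.T@t).round(),"R",R.round(3).tolist())
    for n in ("rod_knob","column_mouth","plug_center","tray_floor"):
        for d in viewer.pinpoint(n,c):
            a=np.array(d["at"]); w=R.T@(a-t); p=np.array(I["camera_matrix"])@a
            print(n,w.round(1),(p[:2]/p[2]).round(),round(d["confidence"],2))
s=robot.observe();print(s["t"],s["tcp_rot"],s["contact_force"])
E
```

```text
pics
scene [[396.54653549952644, 0.0, 316.74577132853574], [0.0, 396.54653549952644, 197.5275053755556], [0.0, 0.0, 1.0]] pos [967. 246. 823.] R [[-0.536, 0.844, 0.01], [0.614, 0.398, -0.682], [-0.58, -0.359, -0.731]]
rod_knob [490.  103.5 124.2] [377. 258.] 0.95
column_mouth [254.8 260.6 137.8] [486. 214.] 0.88
column_mouth [ 497.  -224.8  144.1] [252. 192.] 0.72
column_mouth [ 253.4 -311.8  144.7] [283. 127.] 0.58
plug_center [ 492.7 -222.6   98. ] [256. 205.] 0.61
plug_center [ 493.1 -223.2  144.8] [254. 192.] 0.37
tray_floor [253.6 253.6   4.7] [466. 246.] 0.89
tray_floor [ 494.3 -224.9    4. ] [259. 229.] 0.72
tray_floor [ 600.3 -450.7    3.6] [167. 219.] 0.63
tray_floor [ 254.  -315.1    4.4] [284. 164.] 0.6
top [[432.6724231448573, 0.0, 312.1669971083713], [0.0, 432.6724231448573, 201.26658222886488], [0.0, 0.0, 1.0]] pos [ 210.  -89. 1149.] R [[0.023, -1.0, 0.007], [-0.976, -0.024, -0.218], [0.218, -0.002, -0.976]]
rod_knob [496.7 107.3 126.7] [232. 176.] 0.7
column_mouth [ 492.8 -223.7  145.5] [368. 179.] 0.84
column_mouth [ 602.3 -451.9  142.4] [460. 139.] 0.75
column_mouth [252.  254.7 138.2] [160. 276.] 0.66
column_mouth [ 250.7 -317.   139.3] [408. 282.] 0.6
plug_center [ 491.5 -226.3   94.7] [366. 185.] 0.6
tray_floor [ 256.9 -316.6    6.6] [397. 281.] 0.92
tray_floor [ 600.5 -450.1    7.9] [442. 157.] 0.87
tray_floor [252.9 256.    3. ] [177. 278.] 0.84
tray_floor [ 492.4 -225.1    6.1] [361. 193.] 0.69
tray_floor [492.3 107.2 124.5] [232. 178.] 0.63
0.5 [ 2.04458043  0.33709564 -2.04465973] [-0.12874924  0.22609702 -0.35660517]
```

View pics/scene0.png

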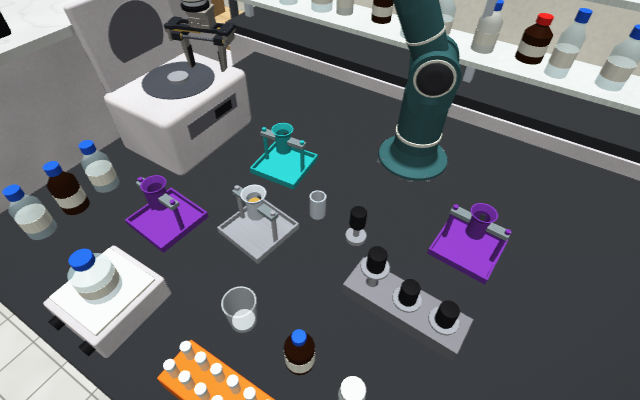

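View pics/top0.png

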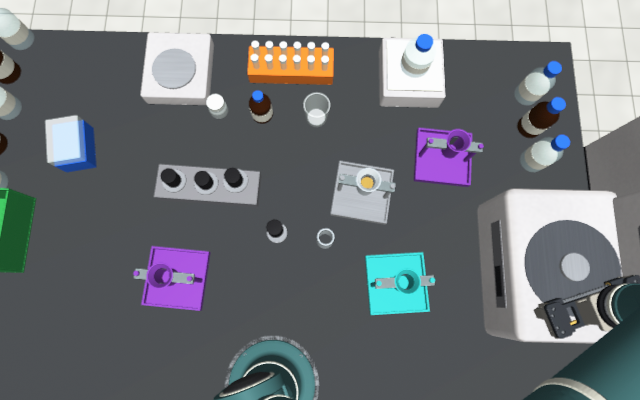

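Run:
```python
import cv2,numpy as np
a=cv2.imread("pics/scene0.png");b=cv2.imread("pics/top0.png")
f=lambda i,x,y,w=65:cv2.resize(i[y-w//2-15:y+w//2+15,x-w//2-15:x+w//2+15],(390,290 if 0 else 390),interpolation=cv2.INTER_CUBIC)
o=np.hstack([f(a,377,265),f(a,254,205)])
cv2.imwrite("pics/crop0.png",o)
cv2.imwrite("pics/crop0t.png",np.hstack([f(b,232,180),f(b,367,182)]))
```

```text
(no output)
```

View pics/crop0.png

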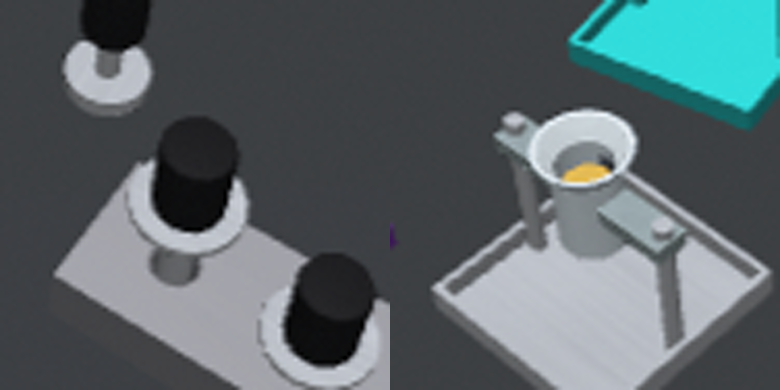

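View pics/crop0t.png

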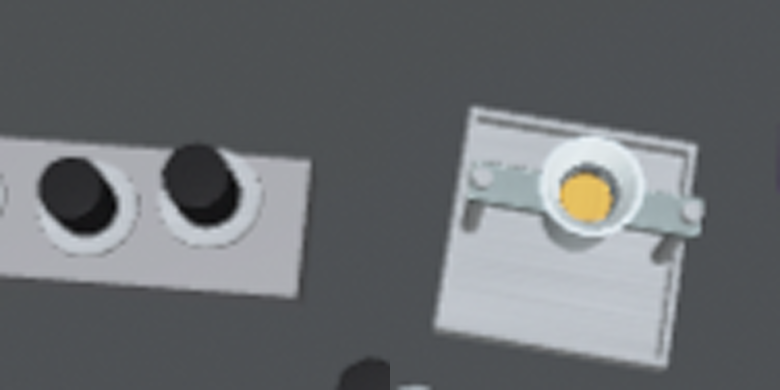

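The knobs that could be taken for the long rod's are at these scene pixels:
- (377,258): stands high, with shaft visible under the flange, z≈125. This is the long rod.
- (409,293) and (447,316): the low, short rods.
- (357,220): a loose rod on the bench, not in the block.

The columns are at these scene pixels:
- (252,192): grey metal with a bronze plug. This is the target.
- (152,188) and (482,214): purple.
- (283,130): turquoise.

The crops confirm both choices. Next I refine the positions from the pixels.

```bash
cat > h.py <<'E'
from cell import robot, grip, kin, viewer
import cv2, numpy as np
from scipy.optimize import least_squares
from scipy.spatial.transform import Rotation as Ro
def proj(c,X):
    I=viewer.camera_info(c); p=(np.atleast_2d(X)@np.array(I["R"]).T+I["t"])@np.array(I["camera_matrix"]).T
    return p[:,:2]/p[:,2:]
A=np.linspace(0,2*np.pi,60,endpoint=False)
def circ(P,r,dz): return np.c_[P[0]+r*np.cos(A),P[1]+r*np.sin(A),np.full(60,P[2]+dz)]
def hullc(c,X):
    h=cv2.convexHull(proj(c,X).astype(np.float32)); m=cv2.moments(h); return np.array([m["m10"],m["m01"]])/m["m00"], h
def knobmask(im,uv,w=22):
    u,v=np.round(uv).astype(int); m=(im.max(2)<48).astype(np.uint8)
    k=np.zeros_like(m); k[v-w:v+w,u-w:u+w]=1; m*=k
    n,l,s,cc=cv2.connectedComponentsWithStats(m)
    i=1+np.argmax(s[1:,4]); return l==i
def rot(a): # x down, y=(cos a,sin a,0)
    x=np.array([0,0,-1.]);y=np.array([np.cos(a),np.sin(a),0]); return Ro.from_matrix(np.c_[x,y,np.cross(x,y)]).as_rotvec()
E
python3 - <<'E'
from h import *
g0=np.array([493,105,125.])
ims={c:cv2.imread(f"pics/{c}0.png")[:,:,::-1] for c in("scene","top")}
obs={}
for c,im in ims.items():
    m=knobmask(im,proj(c,g0)[0]); v,u=np.nonzero(m); obs[c]=np.array([u.mean(),v.mean()])
    cc,h=hullc(c,np.r_[circ(g0,20,24),circ(g0,20,-24)])
    print(c,obs[c],m.sum(),"model",cc,cv2.contourArea(h))
f=lambda P:np.r_[tuple(hullc(c,np.r_[circ(P,20,24),circ(P,20,-24)])[0]-obs[c] for c in obs)]
r=least_squares(f,g0);print("knob",r.x,r.fun)
# overlay
C=np.array([493,-224.5,140]); out=[]
for c,im in ims.items():
    o=cv2.resize(im[:,:,::-1],None,fx=6,fy=6,interpolation=cv2.INTER_CUBIC)
    for P,col in((r.x,0),(C,1)):
        for rad,dz in ((20,24),(20,-24),(31,-24)) if col==0 else ((31,0),(18,-15)):
            q=((proj(c,circ(P,rad,dz))+.5)*6-.5).astype(np.int32); cv2.polylines(o,[q],True,(0,0,255),1)
        u,v=(proj(c,P)[0]*6).astype(int); out.append(o[v-190:v+190,u-190:u+190])
cv2.imwrite("pics/ov.png",np.vstack([np.hstack(out[:2]),np.hstack(out[2:])])[:, :][:760])
cv2.imwrite("pics/ov.png",cv2.resize(cv2.imread("pics/ov.png"),(600,600),interpolation=cv2.INTER_AREA))
E
```

```text
scene [376.49889625 259.30022075] 453 model [377.41128461 258.92518715] 491.5983224036172
top [232.9673913  176.77717391] 184 model [232.3944513  177.53990732] 305.2035426161019
knob [494.95668087 103.76839901 125.06504307] [-0.02640645 -0.00454789 -0.02379101 -0.00209937]
```

View pics/ov.png

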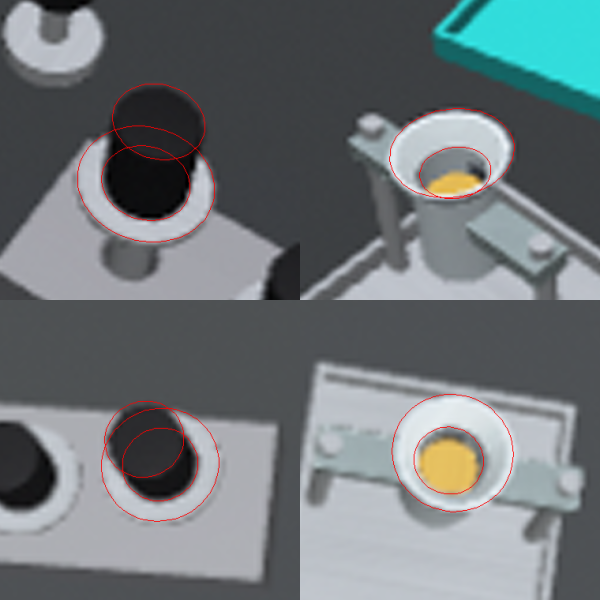

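The overlays fit: the knob outline matches in both views, and the column rim is within about 1 px. Next I check reach, then grasp.

Run:
```python
from h import *
K=[495,104,125]; C=[493,-224.5,140]
for nm,p in(("K",K),("C",C)):
  for a in (0,np.pi):
    for z in ((109,109+160) if nm=="K" else (154,154+115)):
        q=kin.ik([p[0],p[1],z],rot(a)); print(nm,a,z,None if q is None else np.round(q,2))
s=robot.observe();print(rot(0),Ro.from_rotvec(s["tcp_rot"]).as_matrix().round(2).tolist())
print(kin.ik([208,-615,360],s["tcp_rot"]))
```

```text
K 0 109 [ 0.45  0.56 -0.91  1.99  0.58  0.87 -0.78]
K 0 269 [ 0.52  0.31 -0.94  1.84  0.27  1.13 -0.52]
K 3.141592653589793 109 [ 0.67  0.86 -1.32  1.98  0.95  1.13  2.07]
K 3.141592653589793 269 [ 0.74  0.48 -1.3   1.83  0.5   1.21  2.42]
C 0 154 [ 0.75  0.41 -0.48  1.9   0.24  0.89  0.16]
C 0 269 [ 0.76  0.27 -0.47  1.78  0.14  1.12  0.24]
C 3.141592653589793 154 [ 0.25  0.36  0.14  1.93 -0.06  0.86 -2.72]
C 3.141592653589793 269 [ 0.33  0.23  0.04  1.81 -0.01  1.1  -2.77]
[ 1.20919958  1.20919958 -1.20919958] [[-0.0, 0.32, -0.95], [0.0, -0.95, -0.32], [-1.0, -0.0, 0.0]]
[ 1.19671025  0.36770183 -0.00500675  1.42052512  0.00186814  1.35343778
 -0.05242177]
```

Run:
```python
from h import *
s=robot.observe()
robot.servo_line([208,-615,340],feed=250)
robot.movep([495,104,300],rot(0))
robot.servo_line([495,104,190],feed=200)
robot.servo_line([495,104,110],feed=80)
grip(0.0,30)
s=robot.observe();print(s["t"],s["tcp_pos"],s["grip_width"],s["contact_force"])
for c in("scene","top"):
    im=viewer.read_camera(c); cv2.imwrite(f"pics/{c}1.png",im[:,:,::-1])
    u,v=proj(c,[495,104,125])[0].astype(int)
    cv2.imwrite(f"pics/g_{c}.png",cv2.resize(im[max(v-60,0):v+60,u-60:u+60,::-1],(480,480)))
```

```text
6.5667 [495.09771205 104.00939968 110.01178319] 0.43078338373216724 [-0.46359855  0.12248837 -0.61742567]
```

View pics/g_scene.png

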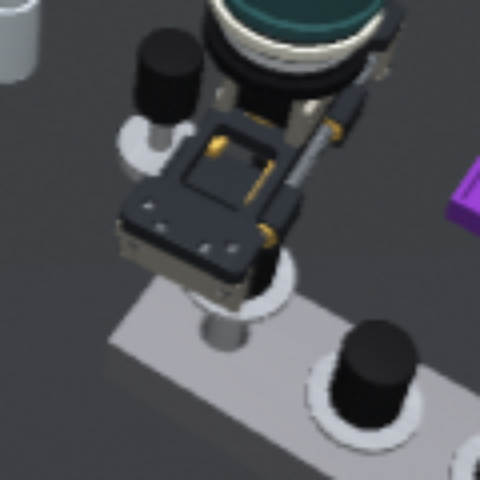

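The grip width is 39.6 mm, which matches the 40 mm knob. Lifting and carrying.

Run:
```python
from h import *
robot.servo_line([495,104,190],feed=100)
robot.servo_line([495,104,275],feed=200)
robot.servo_line([493,-224.5,275],feed=200)
robot.hold(0.3)
s=robot.observe();print(s["t"],s["tcp_pos"],s["grip_width"],s["contact_force"],s["wrist_torque"])
P=np.array(s["tcp_pos"])+[0,0,15]
for c in("scene","top"):
    im=viewer.read_camera(c); cv2.imwrite(f"pics/{c}2.png",im[:,:,::-1])
    o=cv2.resize(im[:,:,::-1],None,fx=5,fy=5,interpolation=cv2.INTER_CUBIC)
    for X in(circ(P,31,-30),circ(P,10,-118),circ([493,-224.5,140],31,0)):
        cv2.polylines(o,[((proj(c,X)+.5)*5-.5).astype(np.int32)],True,(0,0,255),1)
    u,v=(proj(c,P-[0,0,60])[0]*5).astype(int); v=max(v,250)
    cv2.imwrite(f"pics/c_{c}.png",o[v-250:v+300,u-200:u+200])
```

```text
10.2833 [ 493.10019145 -224.14421659  275.11941602] 0.43041941933586675 [ 0.54655423  0.29724791 -2.19770893] [-0.00924563 -0.10439437  0.01102369]
```

View pics/c_scene.png

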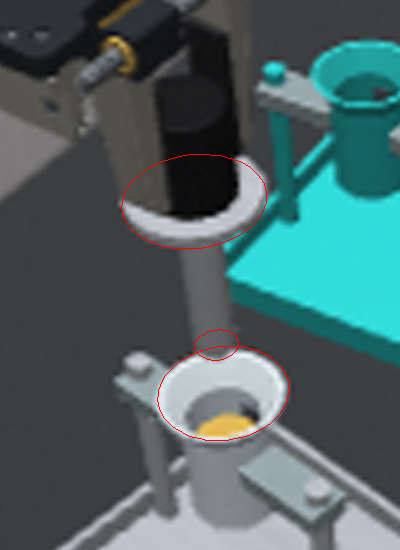

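View pics/c_top.png

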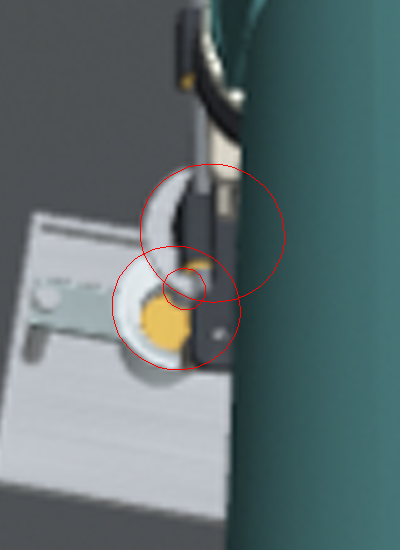

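Rod and column line up to about 1 to 2 mm in the scene view. I'll insert in steps and watch the force.

Run:
```python
from h import *
robot.servo_line([493,-224.5,232],feed=60)
def rep():
    s=robot.observe();f=s["contact_force"];print(round(s["t"],2),np.round(s["tcp_pos"],1),round(s["grip_width"],3),np.round(f,1));return f
f=rep()
for z in (228,224,218,212,205):
    robot.servo_line([493,-224.5,z],feed=40); f=rep()
    if f[2]>35 or abs(f[0])>15 or abs(f[1])>15: print("stop");break
for c in("scene",):
    im=viewer.read_camera(c)
    u,v=proj(c,[493,-224,140])[0].astype(int)
    cv2.imwrite(f"pics/d_{c}.png",cv2.resize(im[v-50:v+50,u-50:u+50,::-1],(500,500)))
```

```text
11.25 [ 493.3 -224.5  232.3] 0.432 [-0.5 -0.2 -2.5]
11.5 [ 492.9 -224.5  227.9] 0.428 [ 0.4 -1.3 -2.1]
11.75 [ 492.8 -224.5  223.7] 0.432 [ 0.5 -0.1 -2.2]
12.05 [ 492.8 -224.4  217.6] 0.432 [ 0.3  0.7 -3.5]
12.35 [ 493.  -224.5  211.8] 0.431 [-0.1 -0.4 -2.8]
12.68 [ 492.9 -224.5  204.7] 0.425 [-0.4 -1.  -0.2]
```

View pics/d_scene.png

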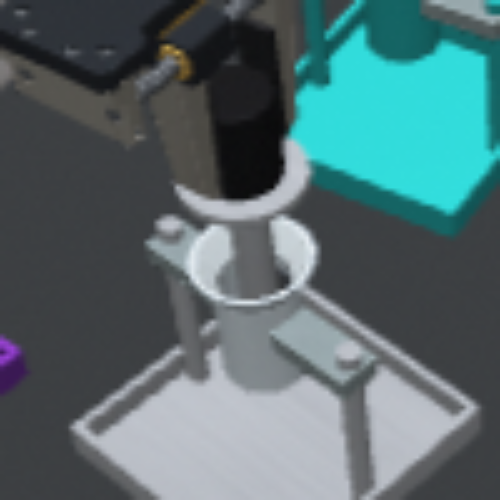

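```bash
cat >> h.py <<'E'
def rep():
    s=robot.observe();f=s["contact_force"];print(round(s["t"],2),np.round(s["tcp_pos"],1),round(s["grip_width"],3),np.round(f,1));return f
def shot(n,Ps):
    o=None;c="scene";im=viewer.read_camera(c)
    o=cv2.resize(im[:,:,::-1],None,fx=5,fy=5,interpolation=cv2.INTER_CUBIC)
    for X in Ps: cv2.polylines(o,[((proj(c,X)+.5)*5-.5).astype(np.int32)],True,(0,0,255),1)
    u,v=(proj(c,[493,-224,110])[0]*5).astype(int)
    cv2.imwrite(f"pics/{n}.png",o[v-300:v+290,u-230:u+230])
E
python3 - <<'E'
from h import *
for z in (198,190,182):
    robot.servo_line([493,-224.5,z],feed=40); f=rep()
    if f[2]>35 or abs(f[0])>15 or abs(f[1])>15: print("stop");break
P=np.array(robot.observe()["tcp_pos"])+[0,0,15]
shot("e",[circ(P,31,-30),circ(P,31,-24)])
E
```

```text
13.05 [ 492.7 -224.5  197.4] 0.432 [ 0.4 -0.2 -2.1]
13.4 [ 492.5 -224.4  189.3] 0.428 [ 0.5  0.2 -1. ]
13.75 [ 492.4 -224.4  181.3] 0.431 [ 0.8 -0.2 -1.6]
```

View pics/e.png

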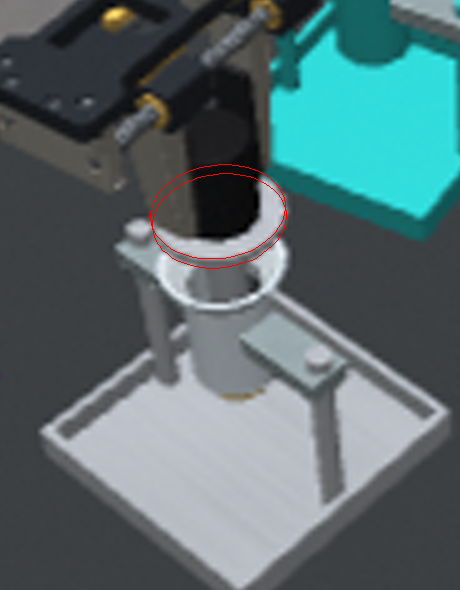

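The plug is showing at the bottom end (pixel ~(240,395) in the crop) and the rod hasn't slipped. Pushing home.

Run:
```python
from h import *
for z in (174,166,161,158,156,155,154,153,152,151):
    robot.servo_line([493,-224.5,z],feed=30); f=rep()
    if f[2]>8 or abs(f[0])>15 or abs(f[1])>15: print("stop");break
P=np.array([493,-224.5,170])
shot("f",[circ(P,31,-30),circ(P,31,-24)])
```

```text
14.22 [ 492.4 -224.4  173.3] 0.43 [ 0.2 -0.5 -3. ]
14.63 [ 492.7 -224.4  165.5] 0.433 [ 0.6 -0.2 -2.2]
14.95 [ 492.8 -224.4  160.7] 0.431 [ 0.4 -0.8 -2.2]
15.2 [ 492.9 -224.5  157.8] 0.429 [ 0.1  0.  -1.8]
15.45 [ 492.9 -224.5  155.9] 0.429 [ 0.3 -0.6 -3.1]
15.7 [ 493.2 -224.5  155.1] 0.435 [-0.  -0.3 -2.8]
15.95 [ 493.2 -224.6  155. ] 0.431 [-2.7 -0.1  5.9]
16.2 [ 493.3 -224.6  155. ] 0.434 [-4.2  1.3 12.4]
stop
```

View pics/f.png

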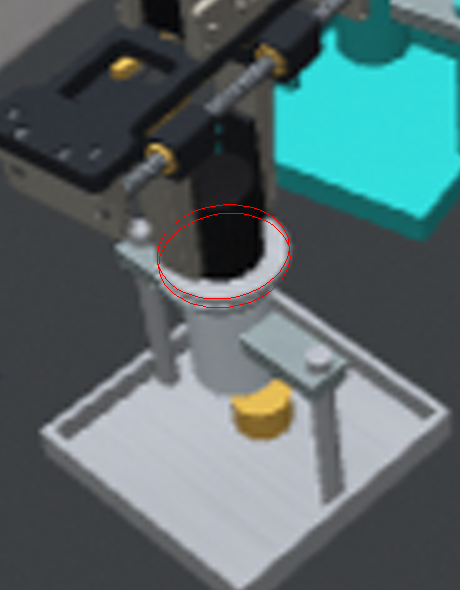

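The flange is seated (force rises at TCP z=155) and the plug is lying in the tray at about (262,408) in the crop. Releasing.

Run:
```python
from h import *
robot.servo_line([493.2,-224.6,155],feed=30); robot.hold(0.2); rep()
grip(1.0); rep()
robot.servo_line([493.2,-224.6,220],feed=80)
robot.servo_line([493.2,-224.6,330],feed=200)
robot.movep([450,80,350],rot(0)); robot.hold(0.3); rep()
P=np.array([493,-224.5,170])
shot("g",[circ(P,31,-30)])
viewer.read_camera("top")
for c in("scene","top"):
    I=viewer.camera_info(c);R=np.array(I["R"])
    for n in("rod_knob","plug_center"):
        print(c,n,[((R.T@(np.array(d["at"])-I["t"])).round(1).tolist(),round(d["confidence"],2)) for d in viewer.pinpoint(n,c)])
cv2.imwrite("pics/top9.png",cv2.resize(viewer.read_camera("top")[130:250,300:440,::-1],(560,480)))
```

```text
16.7 [ 493.3 -224.7  155.1] 0.431 [-0.6 -0.4  0.4]
17.58 [ 493.2 -224.6  155. ] 0.998 [-0.7  0.1  0.1]
20.73 [450.2  79.3 349.9] 0.999 [0.  0.5 0.4]
scene rod_knob [([488.1, -224.2, 170.1], 0.58)]
scene plug_center [([477.6, -227.3, 13.5], 0.39)]
top rod_knob [([491.0, -219.7, 172.1], 0.64)]
top plug_center [([481.5, -226.0, 15.3], 0.55)]
```

View pics/g.png

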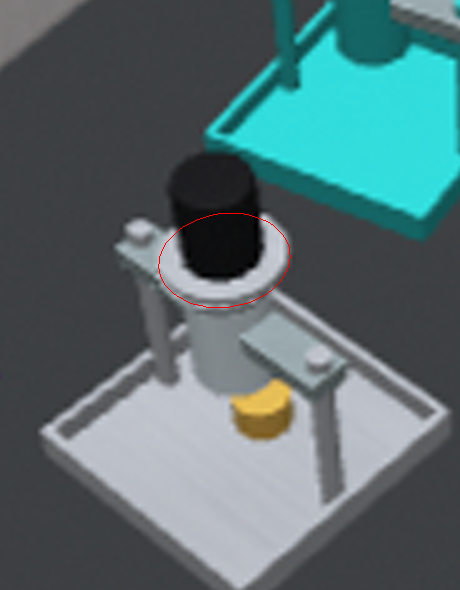

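View pics/top9.png

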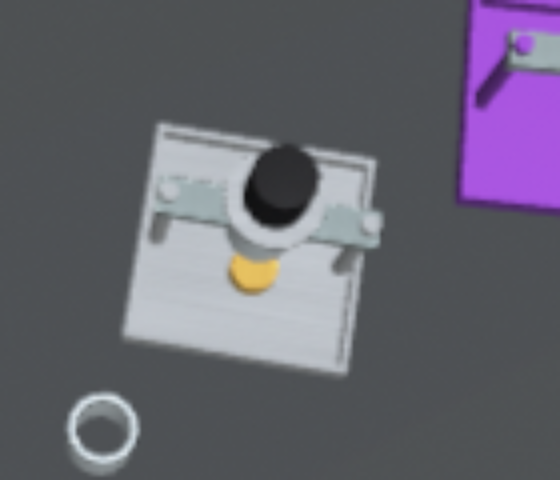

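The rod stands upright with its flange on the rim, the plug is in the tray, and the arm is clear. Handing in.

```bash
python3 -c "
from cell import robot
robot.job_done(); print(robot.observe()['t'])"
```

```text
the job is handed in; nothing more can be done
the job is handed in; nothing more can be done
```

I took the long rod from the block and pushed it down through the grey column, so the plug dropped into the tray. I then seated the flange, released the rod, moved clear and handed the job in at about 21 s; no verdict is reported.

**Rod:** The last pictures show it upright with its flange on the rim. The networks put the knob at z of about 170–172 mm (170 is fully home) and within about 6 mm of the column axis. I judged the tilt by eye and did not measure it.

**Plug:** It lies on the tray floor at about (480, -226, 14) mm, roughly 14 mm from the tray centre.

**Force:** The force reading between insertion steps stayed near zero while the plug slid, so the expected 5–15 N push never showed. The pictures confirm the plug came out. The 12 N reading at TCP z = 155 mm was the flange seating.

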